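# Turn the spice carousel, fetch the marked jar and rack it

## Task

Turn the spice carousel by pushing one of the steel posts on its rim until the jar with the orange dot on its cap, still standing in its bay, faces the orange pointer at the front, and take your fingers off. Then lift that jar out, stand it upright on the bare worktop and let go, take it again by its side and lay it in the empty place of the slanted rack, foot against the stop and cap at the high end. Do not take hold of the other two jars or the canister on the carousel and keep them standing there, and leave the food tin on the worktop and the jar already in the rack where they are.

Things in the scene. Friction and masses are not known exactly. Their poses are not given: they have to be found in the camera images.
- carousel: Wooden turntable 290 mm across, top face 30 mm above the worktop, finial 46 mm tall. Origin: on its axis, underside; the pose turns with it. Five steel posts to push, 14 mm thick, 75 mm tall above the top face, stand 135 mm from the axis, at 0, 72, 144, 216, 288 degrees from its x axis (counterclockwise from above). Damped; friction (0.9 N at a post) holds it where left. Free 2.5 rad either way.
- bay_left (a point): Centre of the plate's bay (cork disc, 52 mm) at 108 degrees from its x axis, 70 mm from the axis, on the top face; turns with the plate. The five bays lie half-way between the posts: 36 holds the brown-labelled jar, 180 nothing, 324 the steel canister; the marked jar and the black-labelled jar stand at 108 and 252, either way round, held by friction alone.
- bay_right (a point): Centre of the plate's bay at 252 degrees, 70 mm from the axis, on the top face; turns with the plate.
- front_mark (a point): Orange tip of the black pointer tongue that sticks out from under the plate at the front; 160 mm from the plate's axis, 9 mm above the worktop; fixed.
- front_spot (a point): The point on the plate's top face, 70 mm from the axis towards the pointer, where the marked jar's foot is centred when it faces front; fixed in space.
- marked_jar: Round glass spice jar with a dark brown cap, white and dark blue label and an orange dot (24 mm) on top of the cap; 41 mm across (cap 40 mm), 105 mm tall, 0.08 to 0.14 kg. Origin at the centre of its foot, z axis up through the cap. The cap is the top 20 mm; it does not come off. It tolerates a 15 to 25 N grip.
- jar_top (a point): Centre of the top of the marked jar's cap, 105 mm along the jar's z axis from its origin.
- black_jar: Spice jar of the same size (41 mm across, 105 mm tall) with a black and green label and no dot, on the carousel. Origin at the centre of its foot, z up.
- brown_jar: Spice jar of the same size with a white and red-brown label and no dot, on the carousel. Origin at the centre of its foot, z up.
- small_canister: Small steel canister, 60 mm across, 64 mm tall, on the carousel. Origin at the centre of its foot, z up.
- jar_rack: Fixed slanted wooden rack for two jars lying side by side, 110 mm apart. Origin on the worktop under its middle; x axis level, from the foot stops (low) to the cap end (high, to the robot's right). Each place: two V saddles, 14 and 90 mm from the stop, sloping up 20 degrees to the cap end; between them fingers have 44 mm of space below the jar's axis. The free place is the one nearer the robot.
- rack_foot (a point): In the free place: where the centre of the jar's foot belongs (at the stop), 62 mm above the worktop.
- rack_cap (a point): In the free place: where the centre of the top of the jar's cap belongs (high end), 98 mm above the worktop, 105 mm from rack_foot up the 20 degree slope.
- rack_jar: Spice jar with a white and red-brown label (41 mm across, 105 mm long), already lying in the farther place of the rack. Origin at the centre of its foot, z along the jar to its cap.
- food_tin: Round food tin with a pale green label, beside the carousel, 76 mm across, 58 mm tall. Origin at the centre of its foot.
Not all that is in view belongs to the job. Leave any pink look-alike of the marked_jar alone.

How it is judged:
By the outcome, as a careful person would: the job done as asked, in the order asked, and still so for the second after the job is handed in, with the robot touching nothing.
It also fails if it takes over 67 s, if anything falls off the work surface, if the arm or the gripper's body presses on something with over 40 N, if the wrist force passes 120 N, or if a joint passes its speed limit or range.

## Robot

A 6-joint arm with a two-finger parallel gripper is mounted at the origin on a cart in front of the work surface, level with it; the furniture and walls round the work are solid. World frame = base frame: x ahead of the robot, y to its left, z up, the work surface at z = 0. Lengths are in m, angles in degrees, forces in N, time in s.
With the tool pointing down it reaches from about 0.375 to 0.9 m from the base axis. Payload 3.1 kg.
Tool frame: the origin (TCP) lies on the centre line of the jaws, within the pads' length; the fingertips stand 8 mm ahead of it and the grasp point (between the pads) lies 11 mm behind it; z points along the fingers, y is the line along which they close (so a half turn about z gives the same grasp; the last joint's range is limited). The gripper opens to 87 mm and grips with 3 to 60 N. Pads are 19 mm wide; open, the fingers measure 117 mm over their backs; the gripper's body (75 mm by 190 mm) begins 51 mm behind the grasp point.
Start: joints at [67.007, 30.224, 82.088, -0, 67.689, -10.227], TCP at [0.138, 0.61, 0.231] pointing down, gripper open.
Joint ranges: [-176.69, 176.69], [-43.24, 126.21], [12.49, 139.97], [-82, 262], [0, 151.66], [-163.58, 163.58]. Speed limits (degrees/s): [159.86, 159.86, 180, 180, 180, 180].

## Interface

Orientations are given as a 3x3 rotation matrix whose columns are the frame's x, y, z axes.
In Python, from rig import * gives the robot as it stands.
- The arm moves only by the tool step_arm, never from a script. Its argument "targets" is a list of rows, each a list of 5 numbers: the opening, from -1 (shut) to 1 (fully open), then the shift along the world's x, y, z normalised to -1 to 1, where 1 is 0.25 m, then the turn about the world's z normalised to -1 to 1, where 1 is 180 degrees. In form: [[fingers, x, y, z, turn], ...]. A call has 1 to 20 rows; each row is the pose to reach, as a shift and turn from the pose commanded when the call began, turning the shorter way round; what a row does not reach only later rows make up. A row lasts 1/10 s, in which the tool goes at most 50 mm and 8.59 degrees, less where a joint would pass 70% of its speed; a pose out of reach is approached as far as the arm can. A call with a number of a shift or a turn outside -1 to 1 is refused whole. A call with a gripper value outside its range is refused whole. The fingers move at their own pace and stop on an object; the grip force is fixed at half the most. Time passes only in rows, so rows that repeat a pose let the fingers close. It gives the time, the measured TCP pose, the force, the opening and the grip force at its end, in the units of the state.
- read_state(): the state, without advancing time (a new reading comes with each control period).
- capture(name): name is "scene" or "top"; returns a dict with "color" (420x560x3 uint8, red, green, blue), "mtx" (3x3 intrinsics, pixels), "pose" (4x4, takes a point from camera to world coordinates). Camera axes: x right, y down, z forward; pixel columns grow to the right and rows downward; lengths in m; the calibration is good to about 2 mm. A picture is of the moment at which its call begins. There is no depth.
- hand_in(): hands the job in; it is judged then, once.
The state is a dict: "time_s": time; "joint_positions": joint angles; "qvel": joint speeds; "tau": joint torques, N m; "position": TCP position; "tcp_rot": TCP orientation; "force": force on the tool from outside, world axes, zero at the start; "moment": the same for the moment, N m; "opening": opening from 0.0 (shut) to 1.0 (fully open); "grasp_force": force on a finger pad.
Only numpy, scipy, OpenCV 4.12 (cv2) and the standard library are available. Lean on these libraries where they do the work, as an engineer would, in place of code of your own. Each camera call takes 0.05 s, during which the arm holds its last target. There are 200 camera calls.

## Working session

There is one attempt and no reset: what is moved stays moved. The work goes in short steps, Python scripts to look and compute and a tool call to move; the robot and the scene stay as the last step left them, time stands still between calls to the robot, and variables do not carry over. Pictures are saved under pics/ and viewed, at most 10 in all, crops included, and the job is handed in when it is done.

Besides the shell and the picture viewer there is one more tool, called after "Emit:" by a JSON object that holds its "fn" and its "kwargs", one argument or row to a line. step_arm: Moves the arm, as the interface text tells. Scaled input: -1 to 1 covers 0.25 m each way for a shift and 180 degrees each way for a turn. Its arguments: {"type":"object","properties":{"targets":{"type":"array","items":{"type":"array","items":{"type":"number"}}}},"required":["targets"]}

```bash
mkdir -p pics; ls; python3 - <<'E'
from rig import *
import cv2
s=read_state();print(s)
ims=[]
for n in("scene","top"):
    c=capture(n);cv2.imwrite(f"pics/{n}0.png",c["color"][:,:,::-1]);print(n,c["mtx"].tolist(),c["pose"].round(4).tolist())
E
```

```text
pics
{'time_s': 0.0, 'joint_positions': array([ 6.70094128e+01,  3.02790455e+01,  8.21575878e+01,  4.24376639e-05,
        6.76878213e+01, -1.02263375e+01]), 'qvel': array([-0.02550592,  0.00193222, -0.04632172,  0.03747756, -0.00039017,
       -0.08956847]), 'tau': array([ 1.12583530e-03, -4.40043283e+01, -1.76593316e+01,  6.34643831e-02,
        5.81308140e-02, -1.70055200e-04]), 'position': array([0.13776239, 0.60888949, 0.22956409]), 'tcp_rot': array([[-9.75287176e-01,  2.20939368e-01, -8.49024863e-04],
       [ 2.20940661e-01,  9.75285203e-01, -1.99933682e-03],
       [ 3.86309172e-04, -2.13751168e-03, -9.99997641e-01]]), 'force': array([-0.57317193,  0.82098506, -2.03509954]), 'moment': array([ 0.01912528,  0.01945497, -0.02135453]), 'grasp_force': 0.0, 'opening': 0.9988232738254074}
scene [[493.3654487205266, 0.0, 294.73650077343933], [0.0, 493.3654487205266, 211.403965676676], [0.0, 0.0, 1.0]] [[-0.4655, -0.3657, 0.806, -0.4201], [-0.8848, 0.1697, -0.434, 0.7446], [0.0219, -0.9151, -0.4026, 0.5899], [0.0, 0.0, 0.0, 1.0]]
top [[452.08293934532287, 0.0, 275.3592816730084], [0.0, 452.08293934532287, 212.4902309914477], [0.0, 0.0, 1.0]] [[-0.1251, -0.9641, 0.2343, 0.3072], [-0.9921, 0.1213, -0.0307, 0.245], [0.0012, -0.2363, -0.9717, 1.1471], [0.0, 0.0, 0.0, 1.0]]
```

View pics/scene0.png

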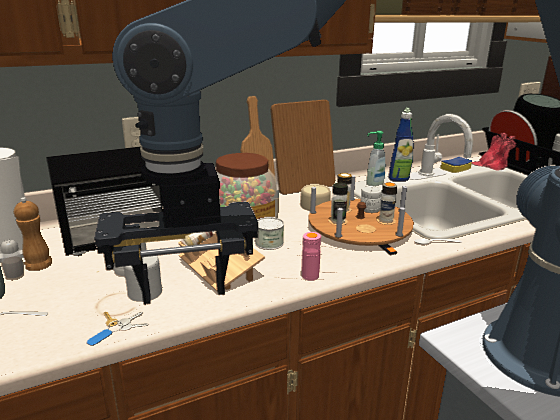

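View pics/top0.png

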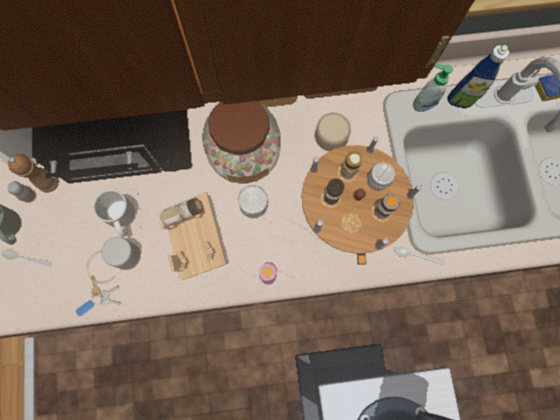

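The scene view shows the carousel at about (360,222). The top view shows orange spots at (391,202), on a jar on the plate, at (268,272), on the pink look-alike on the worktop, and at (362,259), the pointer tip. The jar at (391,202) fits, since it stands on the carousel and has a dot on a dark cap. An enlarged crop will confirm it.

```bash
cat > h.py <<'E'
from rig import *
import numpy as np, cv2
def proj(c,p):
    q=np.linalg.inv(c["pose"])@np.r_[p,1]; q=c["mtx"]@q[:3]; return q[:2]/q[2]
def ray(c,uv):
    d=c["pose"][:3,:3]@np.linalg.inv(c["mtx"])@np.r_[uv,1]; return c["pose"][:3,3],d/np.linalg.norm(d)
def onz(c,uv,z):
    o,d=ray(c,uv); return o+d*(z-o[2])/d[2]
def tri(c1,a,c2,b):
    o,d=ray(c1,a);p,e=ray(c2,b)
    s=np.linalg.lstsq(np.c_[d,-e],p-o,rcond=None)[0]
    x,y=o+s[0]*d,p+s[1]*e; return (x+y)/2,np.linalg.norm(x-y)
def blobs(c,lo,hi,amin=8):
    h=cv2.cvtColor(c["color"],cv2.COLOR_RGB2HSV); m=cv2.inRange(h,lo,hi)
    n,l,st,ce=cv2.connectedComponentsWithStats(m)
    return [(ce[i].round(1).tolist(),int(st[i,4])) for i in range(1,n) if st[i,4]>=amin]
E
python3 - <<'E'
from h import *
T=capture("top");S=capture("scene")
for c in(T,S): print([b for b in blobs(c,(5,190,150),(16,255,255))])
t=T["color"][:,:,::-1]
a=cv2.resize(t[135:275,290:430],(560,560),interpolation=cv2.INTER_CUBIC)
b=cv2.resize(t[185:285,155:230],None,fx=3.2,fy=3.2,interpolation=cv2.INTER_CUBIC)
o=np.zeros((560,800,3),np.uint8);o[:,:560]=a;o[:320,560:]=b
s=S["color"][:,:,::-1]
o[330:490,560:]=cv2.resize(s[170:250,300:420],(240,160),interpolation=cv2.INTER_CUBIC)
cv2.imwrite("pics/crop1.png",o)
E
```

```text
[]
[([391.0, 249.3], 23)]
```

View pics/crop1.png

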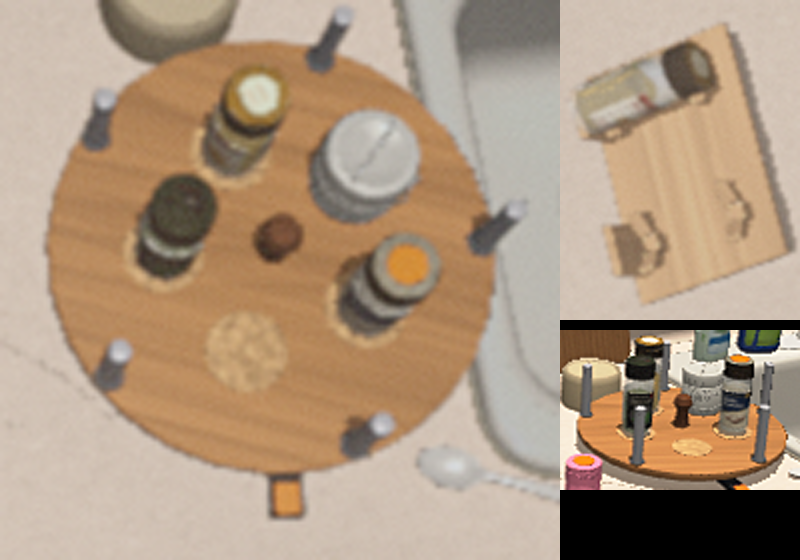

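The crop confirms that the jar at top (392,201) and scene (390,184) is the marked one: it has an orange dot and a white and blue label. The pointer tip is at (362,259). The free rack place has its stop at about (175,262) and its saddles at (184,260) and (211,250).

```bash
python3 - <<'E'
from h import *
T=capture("top");S=capture("scene")
print("jar",tri(T,(392,201.5),S,(390,184)))
print("ptr",tri(T,(362,259),S,(391,249.3)),onz(T,(362,259),.009))
f=onz(T,(359.5,194.3),.073);print("finial",f)
P=np.array([onz(T,q,.105)[:2] for q in [(316,159.5),(375.75,138.75),(419,187.5),(385.5,240.75),(320,222)]])
# circle fit
A=np.c_[2*P,np.ones(5)];s=np.linalg.lstsq(A,(P**2).sum(1),rcond=None)[0];c=s[:2];print("centre",c,"r",np.sqrt(s[2]+c@c))
print(P.round(4).tolist()); print("post ang",np.degrees(np.arctan2(*(P-c).T[::-1])).round(1))
p=onz(T,(362,259),.009)[:2];print("ptr ang",np.degrees(np.arctan2(*(p-c)[::-1])),np.linalg.norm(p-c))
j=onz(T,(392,201.5),.135)[:2];print("jar ang",j,np.degrees(np.arctan2(*(j-c)[::-1])),np.linalg.norm(j-c))
for n,q,z in [("stop",(175,262.5),.062),("sadL",(184,260),.045),("sadH",(211,250),.075),("rackcap",(196.5,206),.115),("rcorner_tr",(155+167/3.2,185+25/3.2),.02),("bl",(155+80/3.2,185+300/3.2),.02),("br",(155+232/3.2,185+248/3.2),.02),("bare",(268,272),.12),("tin",(253,197),.058)]: print(n,onz(T,q,z).round(4))
E
```

```text
jar (array([ 0.54321671, -0.05867631,  0.13533535]), np.float64(0.0004809962068697485))
ptr (array([0.43433159, 0.00640303, 0.00714099]), np.float64(8.606118743749616e-05)) [0.43415008 0.00682672 0.009     ]
finial [ 0.58605204 -0.00092798  0.073     ]
centre [ 0.59009731 -0.0049986 ] r 0.1342848913059075
[[0.6781, 0.0969], [0.7135, -0.0575], [0.5767, -0.1385], [0.4588, -0.0349], [0.5223, 0.1104]]
post ang [  49.2  -23.1  -95.7 -167.2  120.4]
ptr ang 175.66361966768852 0.15639494593830558
jar ang [ 0.54343685 -0.05858123] -131.04977802679193 0.07105137554479662
stop [0.4761 0.4656 0.062 ]
sadL [0.4821 0.4468 0.045 ]
sadH [0.4932 0.3754 0.075 ]
rackcap [0.5948 0.3948 0.115 ]
rcorner_tr [0.653  0.3782 0.02  ]
bl [0.4408 0.4648 0.02  ]
br [0.4662 0.3441 0.02  ]
bare [0.4192 0.2464 0.12  ]
tin [0.6162 0.261  0.058 ]
```

Emit:
{"fn": "step_arm", "kwargs": {
  "targets": [
    [-1,0.848,-1,0,0.142],
    [-1,0.848,-1,0,0.142],
    [-1,0.848,-1,0,0.142],
    [-1,0.848,-1,0,0.142],
    [-1,0.848,-1,0,0.142],
    [-1,0.848,-1,0,0.142],
    [-1,0.848,-1,0,0.142],
    [-1,0.848,-1,0,0.142]
  ]
}}

```text
time_s: 1.1
position: [0.3531, 0.3568, 0.2308]
tcp_rot: [[-0.976, -0.216, 0.002], [-0.216, 0.976, -0.001], [-0.001, -0.001, -1.0]]
force: [-0.9, 0.4, 0.5]
opening: 0.353
grasp_force: 0.0
```

Emit:
{"fn": "step_arm", "kwargs": {
  "targets": [
    [-1,0.48,-1,0,0],
    [-1,0.48,-1,0,0],
    [-1,0.48,-1,0,0],
    [-1,0.48,-1,0,0],
    [-1,0.48,-1,0,0],
    [-1,0.48,-1,0,0],
    [-1,0.48,-1,0,0]
  ]
}}

```text
time_s: 1.8
position: [0.4723, 0.1074, 0.2308]
tcp_rot: [[-0.976, -0.217, 0.002], [-0.217, 0.976, -0.0], [-0.002, -0.001, -1.0]]
force: [-0.4, 0.0, 0.4]
opening: 0.009
grasp_force: 0.0
```

Emit:
{"fn": "step_arm", "kwargs": {
  "targets": [
    [-1,0,-0.78,0,0],
    [-1,0,-0.78,0,0],
    [-1,0,-0.78,0,0],
    [-1,0,-0.78,0,0],
    [-1,0,-0.78,0,0],
    [-1,0,-0.78,0,0],
    [-1,0,-0.78,0,0]
  ]
}}

```text
time_s: 2.5
position: [0.4696, -0.0834, 0.2304]
tcp_rot: [[-0.975, -0.223, -0.001], [-0.223, 0.975, 0.001], [0.001, 0.001, -1.0]]
force: [-0.1, -0.1, -0.1]
opening: 0.003
grasp_force: 0.0
```

```bash
python3 - <<'E'
from h import *
c=np.array([.592,-.004]);s=np.array([.470,-.085]);R=np.radians
for f in np.r_[203,199,195,192:140:-3.25,140]:
    e=np.array([np.cos(R(f)),np.sin(R(f))]);t=np.array([e[1],-e[0]])
    q=(c+.135*e-.022*t-s)/.25
    print(f"[-1, {q[0]:.3f}, {q[1]:.3f}, -0.556, {(f-192.8)/180:.3f}],")
E
```

```text
[-1, 0.025, 0.032, -0.556, 0.057],
[-1, 0.006, 0.065, -0.556, 0.034],
[-1, -0.011, 0.099, -0.556, 0.012],
[-1, -0.022, 0.126, -0.556, -0.004],
[-1, -0.032, 0.155, -0.556, -0.023],
[-1, -0.041, 0.185, -0.556, -0.041],
[-1, -0.048, 0.215, -0.556, -0.059],
[-1, -0.053, 0.245, -0.556, -0.077],
[-1, -0.057, 0.276, -0.556, -0.095],
[-1, -0.059, 0.307, -0.556, -0.113],
[-1, -0.059, 0.338, -0.556, -0.131],
[-1, -0.057, 0.369, -0.556, -0.149],
[-1, -0.054, 0.400, -0.556, -0.167],
[-1, -0.049, 0.431, -0.556, -0.185],
[-1, -0.042, 0.461, -0.556, -0.203],
[-1, -0.033, 0.491, -0.556, -0.221],
[-1, -0.023, 0.520, -0.556, -0.239],
[-1, -0.011, 0.549, -0.556, -0.257],
[-1, 0.003, 0.577, -0.556, -0.275],
[-1, 0.018, 0.604, -0.556, -0.293],
```

Emit:
{"fn": "step_arm", "kwargs": {
  "targets": [
    [-1,0,0,-0.15,0],
    [-1,0,0,-0.3,0],
    [-1,0,0,-0.45,0],
    [-1,0,0,-0.556,0],
    [-1,0,0,-0.556,0]
  ]
}}

```text
time_s: 3.0
position: [0.4676, -0.0823, 0.0888]
tcp_rot: [[-0.974, -0.224, -0.008], [-0.224, 0.975, 0.004], [0.007, 0.005, -1.0]]
force: [0.5, 0.5, 0.2]
opening: 0.005
grasp_force: 0.0
```

Emit:
{"fn": "step_arm", "kwargs": {
  "targets": [
    [-1,0.006,0.065,0,0.034],
    [-1,-0.011,0.099,0,0.012],
    [-1,-0.022,0.126,0,-0.004],
    [-1,-0.032,0.155,0,-0.023],
    [-1,-0.041,0.185,0,-0.041],
    [-1,-0.048,0.215,0,-0.059],
    [-1,-0.053,0.245,0,-0.077],
    [-1,-0.057,0.276,0,-0.095],
    [-1,-0.059,0.307,0,-0.113],
    [-1,-0.059,0.338,0,-0.131],
    [-1,-0.057,0.369,0,-0.149],
    [-1,-0.054,0.4,0,-0.167],
    [-1,-0.049,0.431,0,-0.185],
    [-1,-0.042,0.461,0,-0.203],
    [-1,-0.033,0.491,0,-0.221],
    [-1,-0.023,0.52,0,-0.239],
    [-1,-0.015,0.54,0,-0.251],
    [-1,-0.011,0.549,0,-0.257],
    [-1,-0.011,0.549,0,-0.257]
  ]
}}

```text
time_s: 4.9
position: [0.4678, 0.0529, 0.0927]
tcp_rot: [[-0.835, 0.55, 0.002], [0.55, 0.835, -0.0], [-0.002, 0.001, -1.0]]
force: [-0.3, -0.1, -0.9]
opening: 0.008
grasp_force: 0.0
```

```bash
python3 - <<'E'
from h import *
T=capture("top")
for lo,hi in [((3,130,120),(18,255,255))]:
    print([b for b in blobs(T,lo,hi,4) if b[0][0]>250 and b[0][1]>120][:20])
o=cv2.resize(T["color"][135:275,290:430,::-1],(560,560),interpolation=cv2.INTER_CUBIC);cv2.imwrite("pics/crop2.png",o)
E
```

```text
[([354.5, 146.6], 8), ([362.1, 148.1], 18), ([351.8, 149.6], 5), ([378.1, 157.5], 91), ([356.6, 152.4], 5), ([362.5, 153.8], 11), ([357.0, 156.2], 4), ([361.1, 161.5], 17), ([395.4, 164.6], 16), ([383.0, 168.8], 6), ([389.8, 167.4], 5), ([394.5, 171.5], 4), ([399.9, 177.8], 10), ([353.4, 186.2], 62), ([389.5, 179.8], 6), ([379.5, 183.5], 6), ([402.2, 186.8], 5), ([375.7, 188.7], 9)]
```

View pics/crop2.png

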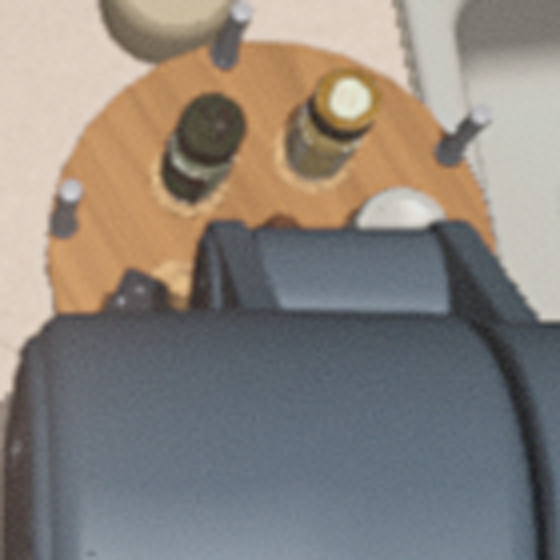

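The plate has turned with the jars still standing. Three post tops are visible, at top pixels (307,183), (349.5,138) and (410.5,165).

```bash
python3 - <<'E'
from h import *
T=capture("top")
c=np.array([.5915,-.0045])
for q,a in [((307,183),72),((349.5,138),0),((410.5,165),288)]:
    p=onz(T,q,.105)[:2]-c; g=np.degrees(np.arctan2(p[1],p[0])); print(g,((g-a+180)%360)-180,np.linalg.norm(p))
print(read_state()["position"])
E
```

```text
77.18360160875429 5.183601608754287 0.1350895008393934
4.77485367094448 4.774853670944481 0.13248653768719948
-70.62315810316129 1.3768418968386982 0.13237198514850348
[0.46733352 0.05231752 0.0921481 ]
```

Emit:
{"fn": "step_arm", "kwargs": {
  "targets": [
    [-1,0.015,0.028,0,-0.012],
    [-1,0.03,0.055,0,-0.025],
    [-1,0.042,0.075,0,-0.035],
    [-1,0.052,0.091,0,-0.043],
    [-1,0.052,0.091,0,-0.043],
    [-1,0.052,0.091,0,-0.043],
    [-1,0.02,0.06,0,-0.043],
    [-1,-0.02,0.02,0,-0.043],
    [-1,-0.04,0.02,0.2,-0.043],
    [-1,-0.04,0.02,0.4,-0.043],
    [-1,-0.04,0.02,0.55,-0.043],
    [-1,-0.1,0.2,0.55,-0.043],
    [-1,-0.2,0.4,0.55,-0.043],
    [-1,-0.2,0.6,0.55,-0.043],
    [-1,-0.2,0.8,0.55,-0.043],
    [-1,-0.2,1,0.55,-0.043],
    [-1,-0.2,1,0.55,-0.043]
  ]
}}

```text
time_s: 6.7
position: [0.4165, 0.3053, 0.2289]
tcp_rot: [[-0.756, 0.655, 0.001], [0.655, 0.756, 0.002], [0.001, 0.002, -1.0]]
force: [0.2, -0.5, -0.5]
opening: 0.005
grasp_force: 0.0
```

```bash
python3 - <<'E'
from h import *
T=capture("top");S=capture("scene")
for c in (T,S): print([b for b in blobs(c,(5,150,150),(16,255,255),15) if b[1]<200])
o=cv2.resize(T["color"][135:275,290:430,::-1],(560,560),interpolation=cv2.INTER_CUBIC)
p=cv2.resize(S["color"][160:290,290:420,::-1],(240,240),interpolation=cv2.INTER_CUBIC)
k=np.zeros((560,800,3),np.uint8);k[:,:560]=o;k[:240,560:]=p;cv2.imwrite("pics/crop3.png",k)
E
```

```text
[([361.2, 259.2], 41)]
[([375.8, 190.4], 19), ([23.5, 206.2], 129), ([28.7, 219.6], 29), ([411.1, 224.2], 23), ([311.3, 234.9], 44), ([391.1, 249.2], 24)]
```

View pics/crop3.png

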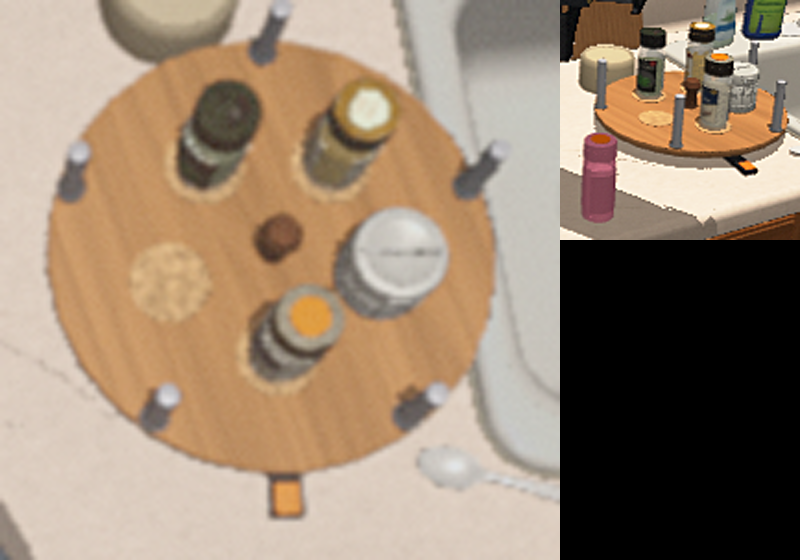

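The marked jar stands almost in front, with its dot at top (367.8,214) and scene (375.8,190.4). All the jars are upright.

```bash
python3 - <<'E'
from h import *
T=capture("top");S=capture("scene")
f=lambda u,v:(290+u/4,135+v/4)
P=np.array([onz(T,f(*q),.105)[:2] for q in [(78,152),(281,8),(497,152),(436,394),(168,395)]])
A=np.c_[2*P,np.ones(5)];s=np.linalg.lstsq(A,(P**2).sum(1),rcond=None)[0];c=s[:2];print("centre",c)
g=np.degrees(np.arctan2(*(P-c).T[::-1]));print(g,(g-np.array([144,72,0,288,216])+180)%360-180)
j,e=tri(T,f(311,316),S,(375.8,190.4));print("jar",j,e)
p=onz(T,(361.7,259),.009)[:2]
for x in (j,p,onz(T,f(311,316),.135)): d=x[:2]-c;print(x,np.degrees(np.arctan2(d[1],d[0])),np.hypot(*d))
print(read_state()["position"])
E
```

```text
centre [ 0.58933503 -0.00364228]
[  65.02936395   -7.10878813  -79.25844093 -150.74124637  137.47267692] [-78.97063605 -79.10878813 -79.25844093 -78.74124637 -78.52732308]
jar [0.52137446 0.00271721 0.13485036] 0.0009412491426655096
[0.52137446 0.00271721 0.13485036] 174.65405063541417 0.06825747660187159
[0.43424484 0.00757939] 175.86153010109783 0.1554956425111965
[0.52106808 0.00236963 0.135     ] 174.96724935613932 0.06853116403737053
[0.41649795 0.3000359  0.22850787]
```

Emit:
{"fn": "step_arm", "kwargs": {
  "targets": [
    [0.5,0.418,-1,0,0.117],
    [0.5,0.418,-1,0,0.117],
    [0.5,0.418,-1,0,0.117],
    [0.5,0.418,-1,0,0.117],
    [0.5,0.418,-1,0,0.117],
    [0.5,0.418,-1,0,0.117],
    [0.5,0.418,-1,0,0.117]
  ]
}}

```text
time_s: 7.6
position: [0.5232, 0.0455, 0.2291]
tcp_rot: [[-0.936, 0.352, 0.001], [0.352, 0.936, -0.002], [-0.002, -0.001, -1.0]]
force: [0.1, 0.0, 0.6]
opening: 0.556
grasp_force: 0.0
```

Emit:
{"fn": "step_arm", "kwargs": {
  "targets": [
    [0.5,0,-0.19,0,0],
    [0.5,0,-0.19,0,0],
    [0.5,0,-0.19,0,0],
    [0.5,0,-0.19,0,0]
  ]
}}

```text
time_s: 8.0
position: [0.5207, 0.0045, 0.2289]
tcp_rot: [[-0.939, 0.345, -0.001], [0.345, 0.939, 0.001], [0.001, 0.0, -1.0]]
force: [0.8, 0.5, -0.2]
opening: 0.744
grasp_force: 0.0
```

Emit:
{"fn": "step_arm", "kwargs": {
  "targets": [
    [0.5,0,-0.004,-0.15,0],
    [0.5,0,-0.004,-0.3,0],
    [0.5,0,-0.004,-0.42,0],
    [0.5,0,-0.004,-0.54,0],
    [0.5,0,-0.004,-0.54,0],
    [0.5,0,-0.004,-0.54,0]
  ]
}}

```text
time_s: 8.6
position: [0.5215, 0.0043, 0.0941]
tcp_rot: [[-0.939, 0.343, -0.001], [0.343, 0.939, 0.0], [0.001, -0.0, -1.0]]
force: [-0.2, -0.2, 0.2]
opening: 0.749
grasp_force: 0.0
```

Emit:
{"fn": "step_arm", "kwargs": {
  "targets": [
    [-0.1,0,0,0,0],
    [-0.1,0,0,0,0],
    [-0.1,0,0,0,0],
    [-0.1,0,0,0,0],
    [-0.1,0,0,0,0],
    [-0.1,0,0,0,0],
    [-0.1,0,0,0,0]
  ]
}}

```text
time_s: 9.3
position: [0.5221, 0.0031, 0.0945]
tcp_rot: [[-0.939, 0.344, 0.001], [0.344, 0.939, -0.0], [-0.001, -0.0, -1.0]]
force: [-0.8, -0.5, 6.1]
opening: 0.458
grasp_force: 30.0
```

Emit:
{"fn": "step_arm", "kwargs": {
  "targets": [
    [-0.1,0,0,0.06,0],
    [-0.1,0,0,0.2,0],
    [-0.1,0,0,0.38,0],
    [-0.1,0,0,0.56,0],
    [-0.1,-0.1,0.14,0.56,0],
    [-0.1,-0.2,0.28,0.56,0],
    [-0.1,-0.3,0.42,0.56,0],
    [-0.1,-0.368,0.548,0.56,0],
    [-0.1,-0.368,0.548,0.56,0],
    [-0.1,-0.368,0.548,0.4,0],
    [-0.1,-0.368,0.548,0.25,0],
    [-0.1,-0.368,0.548,0.1,0],
    [-0.1,-0.368,0.548,0,0],
    [-0.1,-0.368,0.548,-0.08,0],
    [-0.1,-0.368,0.548,-0.108,0],
    [-0.1,-0.368,0.548,-0.116,0],
    [-0.1,-0.368,0.548,-0.116,0]
  ]
}}

```text
time_s: 11.0
position: [0.4301, 0.1399, 0.0651]
tcp_rot: [[-0.939, 0.345, -0.0], [0.345, 0.939, -0.0], [0.0, -0.0, -1.0]]
force: [-0.2, -0.4, -0.7]
opening: 0.463
grasp_force: 30.0
```

Emit:
{"fn": "step_arm", "kwargs": {
  "targets": [
    [-0.1,0,0,-0.006,0],
    [-0.1,0,0,-0.006,0],
    [-0.1,0,0,-0.006,0]
  ]
}}

```text
time_s: 11.3
position: [0.4309, 0.1401, 0.0645]
tcp_rot: [[-0.939, 0.344, 0.003], [0.344, 0.939, -0.0], [-0.002, 0.001, -1.0]]
force: [-0.1, -0.9, 6.1]
opening: 0.462
grasp_force: 30.0
```

```bash
python3 - <<'E'
from h import *
import time
for i in range(3): 
    s=read_state(); print(s["force"],s["position"][2])
T=capture("top");S=capture("scene")
o=cv2.resize(S["color"][110:310,180:440,::-1],(780,600),interpolation=cv2.INTER_CUBIC);cv2.imwrite("pics/crop4.png",o)
E
```

```text
[-0.14531267 -0.86416609  6.13633997] 0.06449254905995022
[-0.14531267 -0.86416609  6.13633997] 0.06449254905995022
[-0.14531267 -0.86416609  6.13633997] 0.06449254905995022
```

View pics/crop4.png

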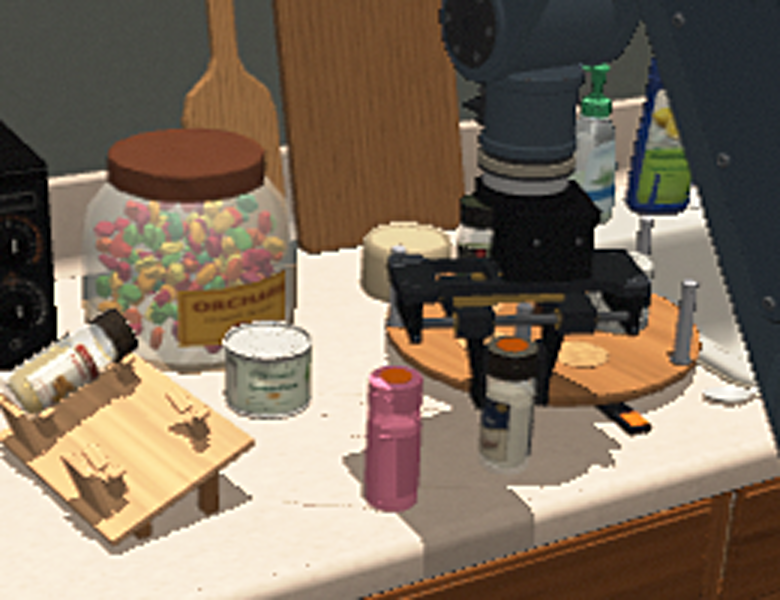

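Emit:
{"fn": "step_arm", "kwargs": {
  "targets": [
    [-0.1,0,0,0.1,0],
    [-0.1,0,0,0.2,0],
    [-0.1,0,0,0.32,0],
    [-0.1,0.06,0.08,0.32,-0.04],
    [-0.1,0.12,0.16,0.32,-0.08],
    [-0.1,0.18,0.24,0.32,-0.12],
    [-0.1,0.24,0.32,0.32,-0.16],
    [-0.1,0.3,0.4,0.32,-0.2],
    [-0.1,0.336,0.44,0.32,-0.24],
    [-0.1,0.336,0.44,0.32,-0.28],
    [-0.1,0.336,0.44,0.32,-0.322],
    [-0.1,0.336,0.44,0.32,-0.322],
    [-0.1,0.336,0.44,0.2,-0.322],
    [-0.1,0.336,0.44,0.1,-0.322],
    [-0.1,0.336,0.44,0.04,-0.322],
    [-0.1,0.336,0.44,0.015,-0.322],
    [-0.1,0.336,0.44,0.003,-0.322],
    [-0.1,0.336,0.44,0.002,-0.322],
    [-0.1,0.336,0.44,0.002,-0.322]
  ]
}}

```text
time_s: 13.3
position: [0.5146, 0.2505, 0.0649]
tcp_rot: [[-0.207, 0.978, 0.002], [0.978, 0.207, 0.001], [0.0, 0.002, -1.0]]
force: [-0.9, -0.7, -1.6]
opening: 0.464
grasp_force: 30.0
```

```bash
python3 - <<'E'
from h import *
s=read_state();print(s["force"],s["position"],s["joint_positions"].round(1))
T=capture("top");S=capture("scene")
print("pink",tri(T,(268,272),S,(311.3,234.9)))
E
```

```text
[-0.87830673 -0.67919705 -1.62114766] [0.51458275 0.25047111 0.06485287] [14.8 39.8 97.1  0.  43.   2.8]
pink (array([0.42144078, 0.24731025, 0.10453061]), np.float64(0.002045899610826498))
```

Emit:
{"fn": "step_arm", "kwargs": {
  "targets": [
    [-0.1,0,0,-0.003,0],
    [-0.1,0,0,-0.003,0],
    [0.26,0,0,-0.003,0],
    [0.26,0,0,-0.003,0],
    [0.26,0,0,-0.003,0],
    [0.26,0,0,-0.003,0],
    [0.26,0,0,-0.003,0],
    [0.26,0,0,-0.003,0],
    [0.26,0,0,-0.003,0],
    [0.26,0,0,-0.003,0],
    [0.26,0,0,-0.003,0],
    [0.26,0,0,-0.003,0],
    [0.26,0,0,-0.025,0],
    [0.26,0,0,-0.05,0],
    [0.26,0,0,-0.05,0],
    [0.26,0,0,-0.05,0]
  ]
}}

```text
time_s: 15.0
position: [0.5135, 0.2502, 0.0511]
tcp_rot: [[-0.206, 0.979, -0.001], [0.979, 0.206, -0.0], [-0.0, -0.001, -1.0]]
force: [-0.7, -0.6, -0.6]
opening: 0.633
grasp_force: 0.0
```

```bash
python3 - <<'E'
from h import *
S=capture("scene");T=capture("top")
s=read_state();print(s["force"],s["position"],s["opening"])
print([b for b in blobs(S,(5,150,150),(16,255,255),8) if b[1]<200])
t=S["color"][110:310,180:440,::-1];cv2.imwrite("pics/crop5.png",cv2.resize(t,(780,600),interpolation=cv2.INTER_CUBIC))
E
```

```text
[0.3639722  0.33056808 0.23303984] [0.51383844 0.25029972 0.0514587 ] 0.6341440783134333
[([249.5, 38.3], 11), ([23.4, 206.2], 127), ([325.9, 204.1], 50), ([28.3, 219.6], 30), ([411.2, 224.0], 24), ([311.4, 235.0], 43), ([391.1, 249.2], 24), ([29.2, 264.9], 10)]
```

View pics/crop5.png

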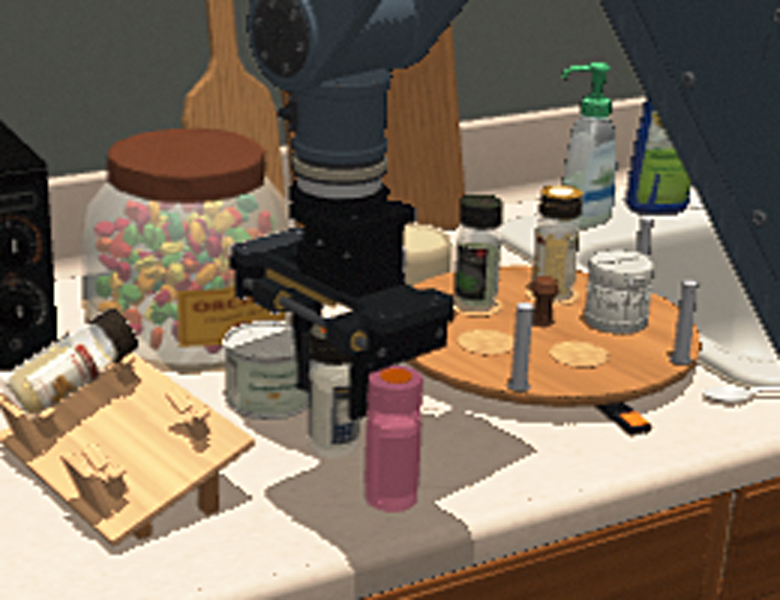

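Emit:
{"fn": "step_arm", "kwargs": {
  "targets": [
    [-0.1,0,0,0,0],
    [-0.1,0,0,0,0],
    [-0.1,0,0,0,0],
    [-0.1,0,0,0,0],
    [-0.1,0,0,0,0],
    [-0.1,0,0,0,0],
    [-0.1,0.0023,-0.011,-0.003,0],
    [-0.1,0.0046,-0.0215,0,0],
    [-0.1,0.0092,-0.0434,0.002,0],
    [-0.1,0.014,-0.065,0.003,0],
    [-0.1,0.014,-0.065,0.003,0]
  ]
}}

```text
time_s: 16.2
position: [0.5172, 0.233, 0.052]
tcp_rot: [[-0.205, 0.979, -0.001], [0.979, 0.205, -0.001], [-0.0, -0.001, -1.0]]
force: [0.6, 0.4, -2.3]
opening: 0.462
grasp_force: 30.0
```

```bash
cat > look.py <<'E'
from h import *
# jar axis seen in scene: orange dot centre, plus state
S=capture("scene")
s=read_state();print(s["time_s"],s["force"].round(1),s["moment"].round(2),s["position"].round(4),s["opening"])
print([b for b in blobs(S,(5,150,150),(16,255,255),8) if b[1]<200 and 100<b[0][1] and b[0][0]>100])
import sys
if len(sys.argv)>1:
    u,v,w,h,z=map(int,sys.argv[2:]);cv2.imwrite(f"pics/{sys.argv[1]}.png",cv2.resize(S["color"][v:v+h,u:u+w,::-1],None,fx=z,fy=z,interpolation=cv2.INTER_CUBIC))
E
python3 look.py
```

```text
16.25 [-0.2 -0.4 -1. ] [-0.08  0.01 -0.01] [0.5172 0.2333 0.052 ] 0.4635327443880006
[([327.3, 202.3], 17), ([411.2, 224.0], 24), ([311.3, 234.9], 44), ([391.1, 249.2], 24), ([357.0, 293.0], 9), ([324.5, 302.4], 14)]
```

```bash
cat > tilt.py <<'E'
from h import *
S=capture("scene");s=read_state();p=s["position"]
D=-s["tcp_rot"][:,0]; D=D/np.linalg.norm(D[:2]); g=p+[0,0,-0.0]+s["tcp_rot"][:,2]*-.011
h=float(__import__("sys").argv[1]) if len(__import__("sys").argv)>1 else .062
for th in range(90,0,-10):
    a=np.array([D[0]*np.cos(np.radians(th)),D[1]*np.cos(np.radians(th)),np.sin(np.radians(th))])
    print(th,proj(S,g+a*(.105-h)).round(1))
print([b for b in blobs(S,(5,150,150),(16,255,255),6) if b[1]<100 and 100<b[0][1] and b[0][0]>100],s["force"].round(1),p.round(4))
E
python3 tilt.py; python3 look.py crop6 280 160 120 90 6
```

```text
90 [296.9 217. ]
80 [299.3 216.4]
70 [301.6 216.4]
60 [303.7 216.9]
50 [305.6 217.9]
40 [307.2 219.4]
30 [308.4 221.2]
20 [309.3 223.4]
10 [309.8 225.9]
[([327.2, 202.4], 16), ([411.2, 224.0], 24), ([311.3, 234.9], 44), ([391.1, 249.2], 24), ([357.0, 293.0], 9), ([335.5, 299.3], 6), ([319.5, 303.9], 10), ([341.0, 349.0], 7)] [ 0.6 -0.3 -1.4] [0.5172 0.2336 0.0521]
16.35 [-0.7  0.4 -0.7] [-0.13  0.03  0.04] [0.5172 0.2338 0.0521] 0.46228958140189697
[([327.3, 202.3], 17), ([411.2, 224.0], 24), ([311.4, 234.9], 43), ([391.2, 249.2], 25), ([321.0, 303.5], 13)]
```

View pics/crop6.png

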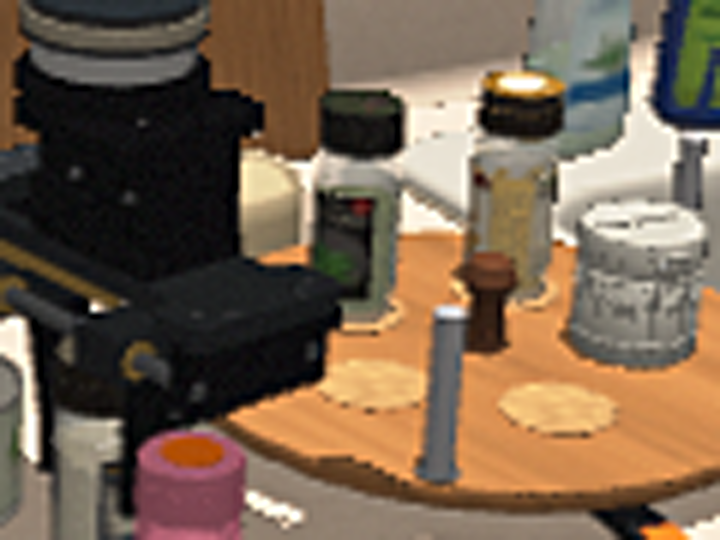

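The jar is still rigid in the pads: crop6 shows the body upright at about scene (294,240), with no foot contact. I'll turn it by levering it on the worktop's front edge, so I need to locate that edge.

```bash
python3 - <<'E'
from h import *
T=capture("top");S=capture("scene")
for y in (.34,.38,.42):
    for c in (T,S):
        r=[]
        for x in np.arange(.30,.42,.005):
            u,v=proj(c,(x,y,0)); u,v=int(round(u)),int(round(v))
            r.append(int(c["color"][v,u].sum()//3) if 0<=u<560 and 0<=v<420 else -1)
        print(y,r)
E
```

```text
0.34 [118, 123, 122, 128, 128, 130, 136, 136, 137, 140, 143, 145, 146, 148, 152, 151, 148, 146, 138, 139, 136, 131, 123, 123]
0.34 [36, 49, 49, 42, 118, 113, 116, 121, 120, 152, 183, 213, 229, 236, 237, 230, 234, 233, 232, 229, 234, 235, 235, 235]
0.38 [119, 123, 128, 133, 135, 139, 145, 149, 151, 149, 153, 148, 147, 147, 143, 139, 137, 135, 131, 130, 126, 123, 120, 121]
0.38 [43, 80, 51, 79, 117, 116, 116, 121, 119, 145, 178, 219, 228, 234, 234, 234, 235, 234, 233, 234, 233, 234, 233, 233]
0.42 [129, 132, 134, 140, 141, 146, 151, 151, 151, 150, 153, 145, 148, 141, 137, 134, 130, 127, 127, 122, 122, 118, 118, 115]
0.42 [44, 63, 75, 95, 117, 118, 122, 121, 119, 148, 183, 217, 228, 235, 236, 233, 236, 230, 231, 231, 231, 234, 233, 233]
```

Emit:
{"fn": "step_arm", "kwargs": {
  "targets": [
    [-0.1,0,0,0.1,0],
    [-0.1,0,0,0.25,0],
    [-0.1,0,0,0.4,0],
    [-0.1,-0.1,0.1,0.4,0.04],
    [-0.1,-0.2,0.2,0.4,0.08],
    [-0.1,-0.3,0.3,0.4,0.12],
    [-0.1,-0.4,0.4,0.4,0.16],
    [-0.1,-0.5,0.5,0.4,0.2],
    [-0.1,-0.6,0.586,0.4,0.24],
    [-0.1,-0.7,0.586,0.4,0.28],
    [-0.1,-0.8,0.586,0.4,0.32],
    [-0.1,-0.8,0.586,0.4,0.36],
    [-0.1,-0.8,0.586,0.4,0.4],
    [-0.1,-0.8,0.586,0.4,0.434],
    [-0.1,-0.8,0.586,0.4,0.434]
  ]
}}

```text
time_s: 17.95
position: [0.317, 0.3807, 0.1524]
tcp_rot: [[-1.0, -0.001, 0.0], [-0.001, 1.0, 0.0], [-0.0, 0.0, -1.0]]
force: [0.4, -0.4, -1.3]
opening: 0.462
grasp_force: 30.0
```

Emit:
{"fn": "step_arm", "kwargs": {
  "targets": [
    [-0.1,0,0,-0.15,0],
    [-0.1,0,0,-0.3,0],
    [-0.1,0,0,-0.42,0],
    [-0.1,0,0,-0.485,0],
    [-0.1,0.015,0,-0.485,0],
    [-0.1,0.03,0,-0.485,0],
    [-0.1,0.042,0,-0.48,0],
    [-0.1,0.055,0,-0.475,0],
    [-0.1,0.075,0,-0.47,0],
    [-0.1,0.095,0,-0.465,0],
    [-0.1,0.12,0,-0.46,0]
  ]
}}

```text
time_s: 19.05
position: [0.3435, 0.3798, 0.0373]
tcp_rot: [[-1.0, 0.003, -0.009], [0.003, 1.0, -0.002], [0.009, -0.002, -1.0]]
force: [-11.9, 5.9, 0.6]
opening: 0.465
grasp_force: 30.0
```

```bash
python3 tilt.py; python3 look.py crop7 190 180 100 100 6
```

```text
90 [272.6 269.5]
80 [271. 268.]
70 [269.4 267.2]
60 [268.  267.1]
50 [266.7 267.5]
40 [265.6 268.6]
30 [264.8 270.2]
20 [264.2 272.4]
10 [263.8 274.9]
[([252.4, 121.7], 7), ([411.2, 224.0], 24), ([391.1, 249.2], 24), ([274.0, 271.9], 15), ([357.0, 293.0], 9), ([348.5, 295.5], 6), ([324.5, 302.4], 14), ([341.0, 349.0], 7), ([145.5, 357.5], 6)] [-8.1  3.2  2.3] [0.344  0.3797 0.0374]
19.15 [-7.4  2.7  2.2] [0.67 1.53 0.03] [0.3438 0.3797 0.0373] 0.4627993462173701
[([411.2, 224.0], 24), ([391.1, 249.2], 24), ([274.7, 271.4], 14), ([322.5, 303.0], 10)]
```

View pics/crop7.png

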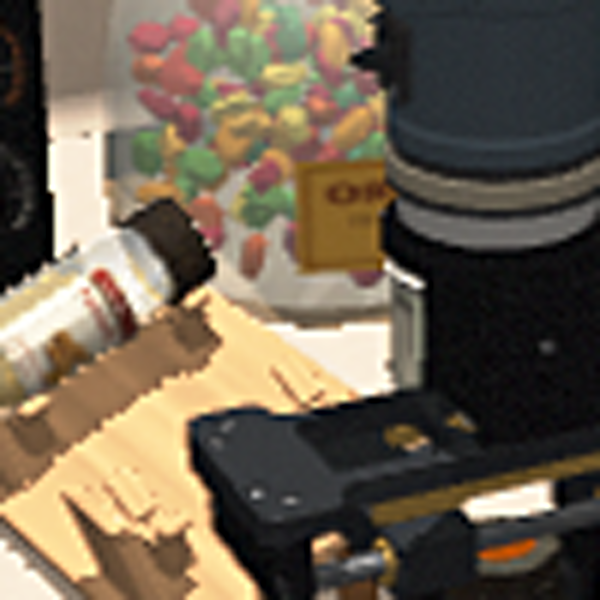

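Crop7 shows the cap with its orange dot at about scene (275,271), just under the gripper, and the contact force is about 8 N. The edge has just been met, so I'll continue.

Emit:
{"fn": "step_arm", "kwargs": {
  "targets": [
    [-0.1,0.016,0,0.003,0],
    [-0.1,0.032,0,0.006,0],
    [-0.1,0.05,0,0.008,0],
    [-0.1,0.05,0,0.008,0]
  ]
}}

```text
time_s: 19.55
position: [0.355, 0.3792, 0.0392]
tcp_rot: [[-1.0, 0.002, -0.01], [0.002, 1.0, -0.004], [0.01, -0.004, -1.0]]
force: [-8.7, 3.1, 4.5]
opening: 0.465
grasp_force: 30.0
```

```bash
python3 tilt.py
```

```text
90 [270.4 266.1]
80 [268.8 264.7]
70 [267.3 263.9]
60 [265.9 263.7]
50 [264.6 264.2]
40 [263.6 265.3]
30 [262.7 266.9]
20 [262.1 269.1]
10 [261.8 271.7]
[([411.2, 224.0], 24), ([391.1, 249.2], 24), ([357.0, 293.0], 9), ([348.5, 295.5], 6), ([322.5, 303.0], 10), ([310.5, 306.5], 6)] [-8.7  2.1  4.1] [0.355  0.3792 0.0392]
```

Emit:
{"fn": "step_arm", "kwargs": {
  "targets": [
    [-0.1,0.022,0,0,0],
    [-0.1,0.044,0,-0.002,0],
    [-0.1,0.064,0,-0.006,0],
    [-0.1,0.084,0,-0.012,0],
    [-0.1,0.103,0,-0.018,0],
    [-0.1,0.122,0,-0.026,0],
    [-0.1,0.122,0,-0.026,0]
  ]
}}

```text
time_s: 20.3
position: [0.3912, 0.3804, 0.0325]
tcp_rot: [[-1.0, 0.0, 0.0], [0.0, 1.0, 0.0], [-0.0, 0.0, -1.0]]
force: [-2.0, -2.0, 1.4]
opening: 0.461
grasp_force: 30.0
```

```bash
python3 tilt.py | tail -1
```

```text
[([254.7, 101.3], 7), ([411.2, 224.0], 24), ([312.1, 234.7], 35), ([391.1, 249.2], 24), ([357.0, 293.0], 9), ([323.0, 302.9], 17), ([310.5, 306.5], 6), ([341.0, 349.0], 7), ([145.5, 357.5], 6)] [-1.2 -1.3  0.9] [0.391  0.3805 0.0326]
```

Emit:
{"fn": "step_arm", "kwargs": {
  "targets": [
    [-0.1,0.012,0,-0.01,0],
    [-0.1,0.024,0,-0.022,0],
    [-0.1,0.03,0,-0.034,0],
    [-0.1,0.03,0,-0.034,0]
  ]
}}

```text
time_s: 20.75
position: [0.3984, 0.3811, 0.024]
tcp_rot: [[-1.0, 0.001, 0.001], [0.001, 1.0, 0.001], [-0.001, 0.001, -1.0]]
force: [-0.8, 1.3, 1.1]
opening: 0.46
grasp_force: 30.0
```

```bash
python3 - <<'E'
from h import *
s=read_state();print(s["time_s"],s["force"].round(1),s["moment"].round(2),s["position"].round(4))
S=capture("scene");T=capture("top")
o=cv2.resize(S["color"][215:315,215:345,::-1],None,fx=6,fy=6,interpolation=cv2.INTER_CUBIC);cv2.imwrite("pics/hold.png",o)
# dark cap / whitish label pixels not viewed: print HSV summary along predicted jar axis for some tilts
g=s["position"]+[0,0,.011]
for th in (80,60,40,20,0):
    a=np.array([np.cos(np.radians(th)),0,np.sin(np.radians(th))]);
    print(th,[ (proj(S,g+a*k).round().astype(int).tolist(),S["color"][tuple(proj(S,g+a*k).round().astype(int)[::-1])].tolist()) for k in (-.06,-.05,-.04,-.03,.03,.043)])
E
```

```text
20.75 [-0.8  1.3  1.1] [ 0.27  0.37 -0.02] [0.3984 0.3811 0.024 ]
80 [([263, 307], [98, 92, 85]), ([263, 303], [113, 103, 84]), ([262, 298], [116, 100, 84]), ([262, 294], [142, 127, 102]), ([260, 268], [26, 22, 17]), ([259, 262], [68, 68, 70])]
60 [([267, 309], [154, 146, 130]), ([266, 304], [124, 115, 97]), ([265, 300], [93, 82, 68]), ([264, 295], [143, 130, 110]), ([258, 267], [31, 25, 20]), ([257, 261], [57, 55, 53])]
40 [([270, 308], [167, 161, 146]), ([268, 303], [142, 130, 109]), ([267, 299], [128, 116, 98]), ([265, 294], [148, 132, 109]), ([256, 268], [24, 25, 27]), ([254, 262], [53, 55, 57])]
20 [([272, 303], [225, 217, 194]), ([270, 299], [162, 148, 122]), ([268, 295], [147, 134, 109]), ([266, 292], [163, 150, 124]), ([255, 271], [22, 19, 10]), ([253, 266], [27, 27, 29])]
0 [([273, 295], [217, 209, 187]), ([271, 293], [214, 207, 183]), ([269, 290], [175, 165, 143]), ([267, 288], [23, 28, 41]), ([255, 274], [178, 176, 162]), ([253, 271], [24, 19, 17])]
```

```bash
python3 - <<'E'
from h import *
T=capture("top");S=capture("scene")
F=onz(T,(162.5,221.3),.062);C=onz(T,(199.4,204.7),.098);d=(C-F)[:2];print("F'",F,"C'",C,"len",np.linalg.norm(d),"ang",np.degrees(np.arctan2(d[1],d[0])))
BR,e=tri(T,(228.4,262.5),S,(265,256.7));print("BR",BR,e)
BL,e=tri(T,(180,279.7),S,(218.3,290));print("BL",BL,e)
TR=onz(T,(207.2,192.8),BR[2]);print("TR",TR)
w=(TR-BR)[:2];print("far dir ang",np.degrees(np.arctan2(w[1],w[0])),np.linalg.norm(w)); l=(BR-BL)[:2];print("x dir",np.degrees(np.arctan2(l[1],l[0])),np.linalg.norm(l))
print("sadH",tri(T,(210.6,249.7),S,(243.3,250)))
# rack jar in scene: cap (dark) and jar masks, top and scene
for n,c,b in (("T",T,(150,190,215,240)),("S",S,(175,205,232,255))):
    u0,v0,u1,v1=b;im=c["color"][v0:v1,u0:u1];h=cv2.cvtColor(im,cv2.COLOR_RGB2HSV)
    m=(h[...,2]<75).astype(np.uint8);k,l,st,ce=cv2.connectedComponentsWithStats(m)
    i=1+st[1:,4].argmax();ys,xs=np.where(l==i);r=cv2.minAreaRect(np.c_[xs,ys].astype(np.float32)+[u0,v0] if 0 else np.c_[xs+u0,ys+v0].astype(np.float32));print(n,r,st[i])
E
```

```text
F' [0.58126718 0.48868601 0.062     ] C' [0.60188254 0.39013158 0.098     ] len 0.10068748715809216 ang -78.18536997541923
BR [0.46230098 0.3404702  0.05134033] 0.003006539932495096
BL [0.43821127 0.46427414 0.01334074] 0.004439826589148828
TR [0.64344657 0.37442678 0.05134033]
far dir ang 10.617146093749815 0.18430077356432403
x dir -78.98900350803815 0.12612585767173054
sadH (array([0.49705746, 0.37885772, 0.06036165]), np.float64(0.0017793564641761018))Traceback (most recent call last):
  File "<stdin>", line 13, in <module>
ValueError: attempt to get argmax of an empty sequence
```

Emit:
{"fn": "step_arm", "kwargs": {
  "targets": [
    [-0.1,0,0,0.15,0],
    [-0.1,0,0,0.3,0],
    [-0.1,0,0,0.45,0],
    [-0.1,0,0,0.52,-0.04],
    [-0.1,0.06,0,0.52,-0.08],
    [-0.1,0.12,0,0.52,-0.12],
    [-0.1,0.18,0.02,0.52,-0.16],
    [-0.1,0.24,0.04,0.52,-0.2],
    [-0.1,0.3,0.06,0.52,-0.24],
    [-0.1,0.356,0.068,0.52,-0.28],
    [-0.1,0.356,0.068,0.52,-0.32],
    [-0.1,0.356,0.068,0.52,-0.36],
    [-0.1,0.356,0.068,0.52,-0.4],
    [-0.1,0.356,0.068,0.52,-0.434],
    [-0.1,0.356,0.068,0.52,-0.434]
  ]
}}

```text
time_s: 22.45
position: [0.4868, 0.3972, 0.1538]
tcp_rot: [[-0.207, 0.978, -0.0], [0.978, 0.207, -0.001], [-0.001, -0.0, -1.0]]
force: [-0.6, 0.2, -0.9]
opening: 0.464
grasp_force: 30.0
```

```bash
python3 - <<'E'
from h import *
s=read_state();print(s["time_s"],s["force"].round(1),s["position"].round(4),s["tcp_rot"].round(3).tolist())
S=capture("scene");T=capture("top")
g=s["position"]+[0,0,.011];print("g",proj(S,g),proj(T,g))
D=-s["tcp_rot"][:,0]
for th in (90,60,40,20,0):
    a=np.array([D[0]*np.cos(np.radians(th)),D[1]*np.cos(np.radians(th)),np.sin(np.radians(th))]);print(th,[proj(c,g+a*k).round(0).tolist() for c in (S,T) for k in (-.062,.043)])
u,v=proj(S,g).astype(int);a=cv2.resize(S["color"][v-60:v+60,u-50:u+50,::-1],(500,600),interpolation=cv2.INTER_CUBIC)
p,q=proj(T,g).astype(int);b=cv2.resize(T["color"][q-50:q+50,p-50:p+50,::-1],(300,300),interpolation=cv2.INTER_CUBIC)
o=np.zeros((600,800,3),np.uint8);o[:,:500]=a;o[:300,500:]=b;cv2.imwrite("pics/hold2.png",o);print(u,v,p,q)
E
```

```text
22.45 [-0.6  0.2 -0.9] [0.4868 0.3972 0.1538] [[-0.207, 0.978, -0.0], [0.978, 0.207, -0.001], [-0.001, -0.0, -1.0]]
g [236.57761004 210.62861758] [195.75985094 247.72710401]
90 [[237.0, 237.0], [236.0, 192.0], [200.0, 252.0], [192.0, 244.0]]
60 [[225.0, 237.0], [245.0, 192.0], [187.0, 256.0], [203.0, 242.0]]
40 [[218.0, 233.0], [249.0, 195.0], [179.0, 257.0], [208.0, 241.0]]
20 [[213.0, 227.0], [252.0, 200.0], [172.0, 258.0], [212.0, 241.0]]
0 [[211.0, 218.0], [253.0, 206.0], [169.0, 257.0], [214.0, 241.0]]
236 210 195 247
```

View pics/hold2.png

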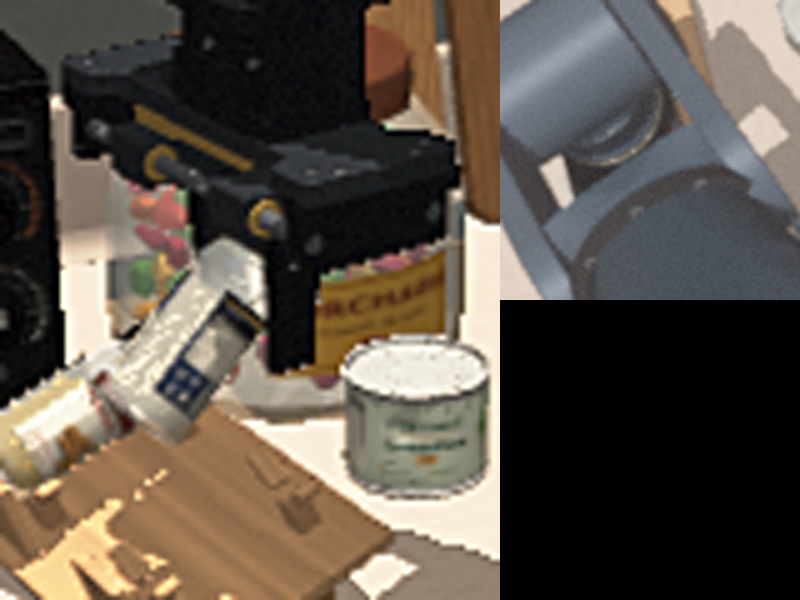

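The jar now hangs tilted at about 40°: its foot centre is at scene (216,232.6), against a prediction of (218,233) for 40°. I'll take out the last 20° by pressing and dragging the foot edge on bare worktop.

Emit:
{"fn": "step_arm", "kwargs": {
  "targets": [
    [-0.1,0,0,0.06,0],
    [-0.1,0.04,-0.13,0.08,0],
    [-0.1,0.08,-0.27,0.08,0],
    [-0.1,0.13,-0.4,0.08,0],
    [-0.1,0.17,-0.54,0.08,0],
    [-0.1,0.213,-0.68,0.08,0],
    [-0.1,0.213,-0.68,0,0],
    [-0.1,0.213,-0.68,-0.12,0],
    [-0.1,0.213,-0.68,-0.25,0],
    [-0.1,0.213,-0.68,-0.36,0],
    [-0.1,0.213,-0.68,-0.4,0],
    [-0.1,0.213,-0.68,-0.4,0]
  ]
}}

```text
time_s: 23.75
position: [0.5391, 0.2273, 0.0529]
tcp_rot: [[-0.207, 0.978, -0.003], [0.978, 0.207, -0.001], [-0.0, -0.003, -1.0]]
force: [0.3, 0.2, -1.0]
opening: 0.463
grasp_force: 30.0
```

Emit:
{"fn": "step_arm", "kwargs": {
  "targets": [
    [-0.1,0.002,-0.008,-0.012,0],
    [-0.1,0.005,-0.024,-0.024,0],
    [-0.1,0.009,-0.044,-0.036,0]
  ]
}}

```text
time_s: 24.05
position: [0.5433, 0.2165, 0.0464]
tcp_rot: [[-0.207, 0.978, 0.003], [0.978, 0.207, 0.0], [-0.0, 0.003, -1.0]]
force: [-0.4, 0.6, 0.2]
opening: 0.462
grasp_force: 30.0
```

Emit:
{"fn": "step_arm", "kwargs": {
  "targets": [
    [-0.1,0.004,-0.02,-0.012,0],
    [-0.1,0.008,-0.04,-0.024,0],
    [-0.1,0.012,-0.06,-0.036,0],
    [-0.1,0.012,-0.06,-0.036,0]
  ]
}}

```text
time_s: 24.45
position: [0.5456, 0.2009, 0.0363]
tcp_rot: [[-0.205, 0.979, 0.0], [0.979, 0.205, 0.0], [0.0, 0.0, -1.0]]
force: [0.1, -0.1, 2.5]
opening: 0.459
grasp_force: 30.0
```

Emit:
{"fn": "step_arm", "kwargs": {
  "targets": [
    [-0.1,0.004,-0.02,-0.012,0],
    [-0.1,0.008,-0.04,-0.024,0],
    [-0.1,0.01,-0.05,-0.03,0],
    [-0.1,0.01,-0.05,-0.03,0]
  ]
}}

```text
time_s: 24.85
position: [0.548, 0.1886, 0.0286]
tcp_rot: [[-0.206, 0.979, 0.0], [0.979, 0.206, -0.0], [-0.0, 0.0, -1.0]]
force: [-0.2, 0.7, 2.1]
opening: 0.459
grasp_force: 30.0
```

Emit:
{"fn": "step_arm", "kwargs": {
  "targets": [
    [-0.1,0,0,0.15,0],
    [-0.1,0,0,0.3,0],
    [-0.1,0,0,0.486,0],
    [-0.1,-0.04,0.14,0.486,0],
    [-0.1,-0.08,0.28,0.486,0],
    [-0.1,-0.12,0.42,0.486,0],
    [-0.1,-0.16,0.56,0.486,0],
    [-0.1,-0.2,0.7,0.486,0],
    [-0.1,-0.241,0.835,0.486,0],
    [-0.1,-0.241,0.835,0.486,0],
    [-0.1,-0.241,0.835,0.486,0]
  ]
}}

```text
time_s: 25.95
position: [0.4867, 0.3979, 0.1496]
tcp_rot: [[-0.209, 0.978, -0.001], [0.978, 0.209, -0.002], [-0.002, -0.001, -1.0]]
force: [-0.3, -0.7, -0.8]
opening: 0.459
grasp_force: 30.0
```

```bash
python3 - <<'E'
from h import *
s=read_state();print(s["time_s"],s["force"].round(1),s["position"].round(4))
S=capture("scene")
g=s["position"]+[0,0,.011];D=-s["tcp_rot"][:,0]
for th in (40,30,20,10):
    a=np.array([D[0]*np.cos(np.radians(th)),D[1]*np.cos(np.radians(th)),np.sin(np.radians(th))])
    print(th,"foot",proj(S,g-a*.065).round(1))
# navy label pixels and outline of the glass/label (bright, low-sat) between known pads
h=cv2.cvtColor(S["color"],cv2.COLOR_RGB2HSV);u,v=proj(S,g).astype(int)
m=cv2.inRange(h,(100,70,30),(130,255,140));m[:,:u-45]=0;m[:,u+30:]=0;m[:v-30]=0;m[v+60:]=0
n,l,st,ce=cv2.connectedComponentsWithStats(m)
for i in range(1,n):
    if st[i,4]>6: print("navy",ce[i].round(1),st[i])
print((u,v))
g2=S["color"].mean(2).astype(int)
for r in range(v-6,v+34,3): print(r,g2[r,u-36:u+4:2].tolist())
E
```

```text
25.95 [-0.3 -0.7 -0.8] [0.4867 0.3979 0.1496]
40 foot [217.1 236.4]
30 foot [214.2 233.3]
20 foot [212.  229.4]
10 foot [210.6 225.1]
navy [219.7 224.7] [215 221  10   8  26]
(np.int64(236), np.int64(212))
206 [235, 234, 234, 247, 75, 107, 87, 89, 88, 101, 142, 153, 206, 159, 166, 159, 196, 182, 224, 96]
209 [234, 233, 234, 246, 78, 116, 140, 124, 160, 75, 200, 206, 204, 204, 184, 68, 146, 178, 243, 137]
212 [240, 233, 233, 243, 128, 139, 128, 119, 158, 206, 204, 203, 201, 246, 48, 44, 68, 48, 236, 153]
215 [242, 233, 232, 234, 148, 139, 211, 192, 200, 209, 200, 203, 146, 155, 135, 70, 21, 49, 27, 101]
218 [242, 233, 234, 235, 231, 180, 195, 203, 201, 234, 245, 77, 196, 169, 177, 116, 76, 0, 169, 125]
221 [248, 84, 242, 173, 198, 204, 198, 195, 214, 168, 40, 159, 196, 194, 123, 109, 93, 164, 170, 95]
224 [175, 166, 233, 200, 224, 201, 198, 206, 74, 55, 100, 48, 114, 118, 102, 158, 84, 169, 162, 180]
227 [189, 252, 129, 173, 191, 191, 199, 162, 75, 68, 65, 42, 57, 74, 195, 202, 170, 156, 158, 161]
230 [250, 248, 101, 120, 113, 177, 179, 186, 164, 75, 40, 82, 56, 141, 107, 137, 146, 152, 155, 157]
233 [243, 216, 185, 102, 120, 72, 132, 132, 123, 111, 77, 73, 100, 122, 119, 115, 178, 141, 142, 113]
236 [84, 153, 139, 116, 86, 49, 159, 114, 124, 115, 69, 83, 79, 114, 119, 119, 119, 114, 126, 245]
239 [76, 57, 63, 165, 118, 112, 110, 109, 107, 113, 118, 116, 117, 114, 113, 116, 116, 119, 115, 115]
242 [66, 93, 120, 116, 120, 127, 118, 112, 109, 108, 109, 116, 119, 113, 115, 114, 114, 117, 99, 123]
245 [110, 114, 120, 119, 120, 117, 120, 122, 113, 150, 107, 108, 109, 118, 120, 111, 115, 114, 113, 93]
```

Emit:
{"fn": "step_arm", "kwargs": {
  "targets": [
    [-0.1,0,0,-0.1,0],
    [-0.1,0,0,-0.19,0],
    [-0.1,0,0,-0.25,0],
    [-0.1,0,0,-0.27,0],
    [-0.1,0,0,-0.282,0],
    [-0.1,0,0,-0.282,0]
  ]
}}

```text
time_s: 26.6
position: [0.4883, 0.399, 0.0807]
tcp_rot: [[-0.203, 0.979, 0.001], [0.979, 0.203, 0.004], [0.004, 0.002, -1.0]]
force: [-1.7, 5.7, 2.2]
opening: 0.457
grasp_force: 32.2
```

Emit:
{"fn": "step_arm", "kwargs": {
  "targets": [
    [-0.1,-0.002,0.008,-0.006,0],
    [-0.1,-0.004,0.016,-0.012,0],
    [-0.1,-0.006,0.024,-0.016,0],
    [-0.1,-0.006,0.024,-0.016,0]
  ]
}}

```text
time_s: 27.0
position: [0.4876, 0.4037, 0.0761]
tcp_rot: [[-0.205, 0.979, 0.003], [0.979, 0.205, 0.001], [0.0, 0.003, -1.0]]
force: [2.7, -0.2, 1.8]
opening: 0.464
grasp_force: 30.0
```

Emit:
{"fn": "step_arm", "kwargs": {
  "targets": [
    [-0.1,-0.004,0.008,-0.008,0],
    [-0.1,-0.006,0.014,-0.016,0],
    [-0.1,-0.006,0.014,-0.016,0]
  ]
}}

```text
time_s: 27.3
position: [0.4872, 0.4027, 0.0736]
tcp_rot: [[-0.208, 0.978, 0.003], [0.978, 0.208, -0.007], [-0.008, 0.002, -1.0]]
force: [5.8, -15.5, 12.2]
opening: 0.462
grasp_force: 30.1
```

Emit:
{"fn": "step_arm", "kwargs": {
  "targets": [
    [-0.1,0.004,-0.008,0.004,0],
    [0.1,0.004,-0.008,0.004,0],
    [0.1,0.004,-0.008,0.004,0],
    [0.1,0.004,-0.008,0.004,0],
    [0.4,0.004,-0.008,0.004,0],
    [0.4,0.004,-0.008,0.004,0],
    [0.4,0.004,-0.008,0.004,0],
    [0.4,0.004,-0.008,0.1,0],
    [0.4,0.004,-0.008,0.2,0],
    [0.4,0.004,-0.008,0.4,0],
    [0.4,-0.1,-0.1,0.6,0],
    [0.4,-0.3,-0.3,0.7,0],
    [0.4,-0.5,-0.5,0.7,0],
    [0.4,-0.5,-0.7,0.7,0],
    [0.4,-0.5,-0.9,0.7,0],
    [0.4,-0.5,-0.9,0.7,0]
  ]
}}

```text
time_s: 28.9
position: [0.3578, 0.1808, 0.2471]
tcp_rot: [[-0.208, 0.978, 0.0], [0.978, 0.208, -0.0], [-0.0, 0.0, -1.0]]
force: [1.1, -0.5, -0.1]
opening: 0.703
grasp_force: 0.0
```

```bash
python3 - <<'E'
from h import *
T=capture("top");S=capture("scene");s=read_state();print(s["time_s"],s["position"].round(3),s["force"].round(1))
F=np.array([.4735,.467,.062]);C=np.array([.4932,.3703,.098])
print("pred foot/cap",proj(T,F),proj(T,C),proj(S,F),proj(S,C))
F2=F+[.1079,.0216,0];C2=C+[.1079,.0216,0];print("other",proj(T,F2),proj(T,C2),proj(S,F2),proj(S,C2))
for n,c in(("T",T),("S",S)):
    print(n,"orange",[b for b in blobs(c,(5,120,110),(18,255,255),3) if (150<b[0][0]<270 and 190<b[0][1]<300)])
    h=cv2.cvtColor(c["color"],cv2.COLOR_RGB2HSV)
    print(n,"navy",[b for b in blobs(c,(100,60,30),(130,255,150),5) if (150<b[0][0]<270 and 190<b[0][1]<300)])
    print(n,"dark",[b for b in blobs(c,(0,0,0),(179,255,70),8) if (150<b[0][0]<270 and 190<b[0][1]<300)])
    # profile across jar axes: grey along the lines foot->cap of both jars, extended
    for f,g in ((F,C),(F2,C2)):
        r=[]
        for k in np.arange(-.15,1.2,.05):
            u,v=proj(c,f+(g-f)*k+[0,0,.018]).round().astype(int);r.append(int(c["color"][v,u].mean()))
        print(n,r)
E
```

```text
29.0 [0.357 0.179 0.247] [-0.2  0.6  0.5]
pred foot/cap [174.5080511  263.63621388] [211.81902605 248.21672134] [209.5053776  262.53703698] [247.59896282 235.06917371]
other [162.53139101 221.24338895] [198.69225242 205.102464  ] [185.10304359 243.41169119] [221.5803354  218.46506598]
T orange [([209.8, 248.1], 36), ([266.2, 272.1], 17)]
T navy []
T dark []
T [202, 206, 174, 173, 172, 173, 173, 172, 177, 175, 175, 174, 172, 165, 164, 167, 172, 96, 78, 80, 87, 110, 108, 104, 120, 178, 178]
T [200, 203, 195, 165, 158, 160, 161, 159, 160, 158, 159, 161, 154, 153, 160, 170, 192, 190, 85, 79, 78, 78, 118, 142, 107, 144, 184]
S orange [([242.8, 196.8], 4), ([248.6, 200.6], 27), ([257.1, 197.6], 12), ([228.0, 203.1], 21), ([268.2, 204.5], 27), ([218.5, 204.0], 4), ([252.6, 213.7], 283), ([220.1, 213.2], 38), ([253.8, 212.8], 5), ([232.1, 220.9], 12), ([206.6, 226.8], 5), ([203.0, 247.2], 391), ([223.7, 230.8], 6), ([199.8, 237.3], 15), ([181.5, 244.2], 11), ([248.1, 248.4], 8), ([226.5, 268.7], 590), ([246.5, 252.5], 4), ([218.2, 272.0], 4)]
S navy [([231.2, 247.5], 6), ([218.1, 255.7], 30)]
S dark [([218.9, 220.4], 124), ([243.2, 237.8], 146), ([210.8, 233.8], 8), ([233.3, 251.4], 25), ([219.2, 259.4], 10), ([220.9, 262.8], 8)]
S [181, 122, 194, 209, 213, 210, 210, 209, 213, 215, 210, 212, 217, 217, 219, 211, 143, 133, 44, 47, 45, 162, 156, 156, 95, 84, 74]
S [241, 201, 125, 186, 185, 185, 183, 183, 182, 184, 180, 185, 175, 183, 214, 213, 223, 143, 99, 44, 52, 49, 110, 101, 91, 101, 101]
```

```bash
python3 - <<'E'
from h import *
T=capture("top");S=capture("scene")
F=np.array([.4735,.467,.062]);C=np.array([.4932,.3703,.098]);o=np.array([.1079,.0216,0])
def cap(c,p,th):
    u,v=proj(c,p).astype(int);m=(c["color"].mean(2)<th).astype(np.uint8);k=np.zeros_like(m);k[v-16:v+16,u-20:u+20]=1;m*=k
    n,l,st,ce=cv2.connectedComponentsWithStats(m);i=1+st[1:,4].argmax();ys,xs=np.where(l==i)
    return ce[i],st[i,4],cv2.minAreaRect(np.c_[xs,ys].astype(np.float32))
K=F+(C-F)*.9
r={}
for n,p in(("ours",K),("other",K+o)):
    a=cap(T,p,100);b=cap(S,p,70);print(n,a,b);r[n]=tri(T,a[0],S,b[0]);print(r[n])
print("diff cap",r["other"][0]-r["ours"][0])
# fine profiles, averaged over width +-6mm, foot end
y=np.array([.981,.196,0]);ax=(C-F)/.105;n=np.cross(ax,y);n*=np.sign(n[2])
for nm,c in(("T",T),("S",S)):
    for q in(F,F+o):
        print(nm,[int(np.mean([cv2.getRectSubPix(c["color"].mean(2).astype(np.float32),(1,1),tuple(map(float,proj(c,q+ax*k+n*.016+y*w))))[0,0] for w in(-.006,0,.006)])) for k in np.arange(-.016,.012,.002)])
E
```

```text
ours (array([204.7012987 , 250.42857143]), np.int32(154), ((205.60003662109375, 249.70005798339844), (16.099689483642578, 13.86362075805664), 63.43495178222656)) (array([243.21192053, 237.9205298 ]), np.int32(151), ((242.76156616210938, 238.2076873779297), (18.233104705810547, 11.039091110229492), 60.2551155090332))
(array([0.48907754, 0.38520957, 0.09656821]), np.float64(0.0051068271908643135))
other (array([193.45695364, 206.96688742]), np.int32(151), ((194.2359619140625, 206.4775390625), (16.535966873168945, 12.61397647857666), 57.9946174621582)) (array([218.79069767, 220.4496124 ]), np.int32(129), ((218.3197479248047, 220.95709228515625), (16.115997314453125, 10.02336311340332), 58.392494201660156))
(array([0.59716749, 0.40273339, 0.09715283]), np.float64(0.0046600856975495515))
diff cap [0.10808995 0.01752382 0.00058463]
T [202, 201, 201, 201, 203, 204, 201, 192, 180, 173, 171, 169, 168, 166]
T [201, 200, 199, 199, 199, 200, 200, 199, 197, 192, 183, 169, 161, 159]
S [192, 191, 168, 168, 176, 152, 146, 169, 192, 205, 210, 210, 204, 191]
S [222, 217, 224, 218, 208, 218, 203, 172, 152, 170, 183, 186, 185, 185]
```

```bash
python3 -c "
from rig import *
print(hand_in())"
```

```text
the job is handed in; nothing more can be done
None
```

The marked jar is in the rack's free place, cap at the high end, and the job is handed in at about 29 s; camera measurements put its cap level with the other jar's, but I inferred that its foot is against the stop and did not see it.

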